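# Find the rattling case and hold it out over the repair tray

### The job

One of the three sealed black instrument cases on the bench has a part loose inside. Pick the cases up one at a time and shake them lengthwise, end to end, until you find the one that rattles; set each quiet one back down flat where it stood, without dropping it. Hold the rattling case out level over the middle of the aluminium repair tray, roughly 15 cm above the bench, and finish there, still holding it; do not disturb the solder spool, the cup or the screwdriver.

Things in the scene. Friction and masses are not known exactly. Their poses are not given: they have to be found in the camera images.
- case_a_mid (a point): centre (24 mm up) of a sealed black plastic case, 130 mm long (x axis) x 64 wide (y) x 48 high, 0.2-0.7 kg, flat on the bench; three look alike. In one, not always the same, a 160 g steel part rolls freely lengthwise, 60 mm end to end, starting mid-way, and knocks on the ends when shaken or tipped along x; in the others nothing moves. Weight alone does not tell: the cases differ
- case_b_mid (a point): centre (24 mm up) of a sealed black plastic case, 130 mm long (x axis) x 64 wide (y) x 48 high, 0.2-0.7 kg, flat on the bench; three look alike. In one, not always the same, a 160 g steel part rolls freely lengthwise, 60 mm end to end, starting mid-way, and knocks on the ends when shaken or tipped along x; in the others nothing moves. Weight alone does not tell: the cases differ
- case_c_mid (a point): centre (24 mm up) of a sealed black plastic case, 130 mm long (x axis) x 64 wide (y) x 48 high, 0.2-0.7 kg, flat on the bench; three look alike. In one, not always the same, a 160 g steel part rolls freely lengthwise, 60 mm end to end, starting mid-way, and knocks on the ends when shaken or tipped along x; in the others nothing moves. Weight alone does not tell: the cases differ
- tray_mid (a point): middle of the inner floor of an empty open aluminium tray fixed on the bench, 140 mm (its x) x 190 mm (its y), rim 22 mm above the bench; the rattling case is held over it. The point is 3 mm above the bench
- spool: grey solder spool, flanges 60 mm across, 42 mm high, standing; origin at the centre of its underside. Bystander
- cup: white plastic cup, 76 mm across the rim, 95 mm high, standing; origin at the centre of its underside. Bystander
- driver: screwdriver 170 mm long lying on the bench, handle 28 mm thick towards its -x. Bystander
Mind the look-alikes: they are no part of the job. Leave any purple or red look-alike of the part that bears case_a_mid alone.

How it is judged (in metres and radians):
On the way, in this order (a step that is already met when the one before it is completed fails the run):
1. the case with the loose part, lifted in the gripper, is shaken: the part runs to one end (((distance between loose_c0 and case_a_mid below 0.06 m and height (world z) of case_a_mid above 0.05 m and contact force between the fingers and case_a above 1 N and x of loose_c0 in the frame of case_a above 0.02 m) or (distance between loose_c0 and case_b_mid below 0.06 m and height (world z) of case_b_mid above 0.05 m and contact force between the fingers and case_b above 1 N and x of loose_c0 in the frame of case_b above 0.02 m) or (distance between loose_c0 and case_c_mid below 0.06 m and height (world z) of case_c_mid above 0.05 m and contact force between the fingers and case_c above 1 N and x of loose_c0 in the frame of case_c above 0.02 m))).
2. and then to the other end, the case still lifted in the gripper (((distance between loose_c0 and case_a_mid below 0.06 m and height (world z) of case_a_mid above 0.05 m and contact force between the fingers and case_a above 1 N and x of loose_c0 in the frame of case_a below -0.02 m) or (distance between loose_c0 and case_b_mid below 0.06 m and height (world z) of case_b_mid above 0.05 m and contact force between the fingers and case_b above 1 N and x of loose_c0 in the frame of case_b below -0.02 m) or (distance between loose_c0 and case_c_mid below 0.06 m and height (world z) of case_c_mid above 0.05 m and contact force between the fingers and case_c above 1 N and x of loose_c0 in the frame of case_c below -0.02 m))).
At the end, for the whole second after the job is handed in: the rattling case is held in the gripper, still, level within 0.2 rad, its centre within 45 mm of the tray's middle seen from above and 100 to 240 mm above the bench, not touching the tray; the two quiet cases stand flat on the bench, at rest, within 45 mm of where they stood (((distance between loose_c0 and case_a_mid below 0.06 m and horizontal distance between case_a_mid and tray_mid below 0.045 m and height (world z) of case_a_mid between 0.1 and 0.24 m and angle between case_a_mid's own z axis and vertical below 0.2 rad and contact force between the fingers and case_a above 2 N and contact force between tray and case_a below 0.1 N and linear speed of case_a below 0.05 m/s and height (world z) of each of case_b_mid, case_c_mid below 0.028 m and angle between each of case_b_mid, case_c_mid's own z axis and vertical below 0.08 rad and distance of each of case_b_mid, case_c_mid from where it was at the start of the episode below 0.045 m and contact force between the fingers and case_b below 0.1 N and linear speed of each of case_b, case_c below 0.03 m/s and contact force between the fingers and case_c below 0.1 N) or (distance between loose_c0 and case_b_mid below 0.06 m and horizontal distance between case_b_mid and tray_mid below 0.045 m and height (world z) of case_b_mid between 0.1 and 0.24 m and angle between case_b_mid's own z axis and vertical below 0.2 rad and contact force between the fingers and case_b above 2 N and contact force between tray and case_b below 0.1 N and linear speed of case_b below 0.05 m/s and height (world z) of each of case_a_mid, case_c_mid below 0.028 m and angle between each of case_a_mid, case_c_mid's own z axis and vertical below 0.08 rad and distance of each of case_a_mid, case_c_mid from where it was at the start of the episode below 0.045 m and contact force between the fingers and case_a below 0.1 N and linear speed of each of case_a, case_c below 0.03 m/s and contact force between the fingers and case_c below 0.1 N) or (distance between loose_c0 and case_c_mid below 0.06 m and horizontal distance between case_c_mid and tray_mid below 0.045 m and height (world z) of case_c_mid between 0.1 and 0.24 m and angle between case_c_mid's own z axis and vertical below 0.2 rad and contact force between the fingers and case_c above 2 N and contact force between tray and case_c below 0.1 N and linear speed of case_c below 0.05 m/s and height (world z) of each of case_a_mid, case_b_mid below 0.028 m and angle between each of case_a_mid, case_b_mid's own z axis and vertical below 0.08 rad and distance of each of case_a_mid, case_b_mid from where it was at the start of the episode below 0.045 m and contact force between the fingers and case_a below 0.1 N and linear speed of each of case_a, case_b below 0.03 m/s and contact force between the fingers and case_b below 0.1 N))); the arm keeps its last pose, push and grip.
It fails at once if a case is dropped (moving faster than 0.5 m/s out of the fingers) ((linear speed of case_a above 0.5 m/s and contact force between the fingers and case_a below 0.05 N) or (linear speed of case_b above 0.5 m/s and contact force between the fingers and case_b below 0.05 N) or (linear speed of case_c above 0.5 m/s and contact force between the fingers and case_c below 0.05 N)).
It fails at once if the spool, the cup or the screwdriver is moved by more than 20 mm (distance of any of spool, cup, driver from where it was at the start of the episode above 0.02 m).
It also fails if it takes over 67 s, if anything falls off the work surface, if the arm or the gripper's body presses on something with over 40 N, if the wrist force passes 120 N, or if a joint passes its speed limit or range.

### The arm

A 7-joint arm with a two-finger parallel gripper is mounted at the origin on the work surface. World frame = base frame: x ahead of the robot, y to its left, z up, the work surface at z = 0. Lengths are in m, angles in degrees, forces in N, time in s.
With the tool pointing down it reaches from about 0.425 to 0.875 m from the base axis. Payload 4.7 kg.
Tool frame: the origin (TCP) lies midway between the tips of the shut fingers; the grasp point (between the pads) lies 19 mm behind it; z points along the fingers, y is the line along which they close (so a half turn about z gives the same grasp; the last joint's range is limited). The gripper opens to 87 mm and grips with 3 to 60 N. Pads are 19 mm wide; open, the fingers measure 117 mm over their backs; the gripper's body (75 mm by 190 mm) begins 51 mm behind the grasp point.
Start: joints at [-65.14, 18.392, -4.016, 83.108, 1.295, 78.541, -3.26], TCP at [0.265, 0.594, 0.223] pointing down, gripper open.
Joint ranges: [-163.93, 163.93], [-17.29, 119.83], [-79.2, 71.16], [3.27, 140.29], [-89.18, 269.18], [5.43, 117.66], [-154.24, 154.24]. Speed limits (degrees/s): [147.25, 147.25, 180, 180, 180, 180, 180].

### API

Orientations are given as [roll, pitch, yaw] about the fixed x, y, z axes, in that order (R = Rz(yaw) Ry(pitch) Rx(roll)).
In Python, from cell import env, viewer, boxes_of, masks_of gives the robot as it stands. The module is installed in compiled form; this text tells all that it offers.
- The arm moves only by the tool apply_moves, never from a script. Its argument "moves" is a list of rows, each a list of 7 numbers: the shift along the tool's x, y, z scaled (see below), then the turn, a rotation vector about the tool's x, y, z scaled (see below), then the opening, from 0 (shut) to 1 (fully open). A call has 1 to 20 rows; each row is the pose to reach, as a shift and turn from the pose commanded when the call began, along the tool's axes at that moment; what a row does not reach only later rows make up. The controller multiplies each number of a shift by 0.2 m and each number of a turn by 1.5 rad. A row lasts 1/10 s, in which the tool goes at most 50 mm and 8.59 degrees, less where a joint would pass 70% of its speed; a pose out of reach is approached as far as the arm can. A call with a number of a shift or a turn outside -1 to 1 is refused whole. A call with a gripper value outside its range is refused whole. The fingers move at their own pace and stop on an object; "grip_force" is the grip in N (left out, the last holds). Time passes only in rows, so rows that repeat a pose let the fingers close. It gives the time, the measured TCP pose, the force, the opening and the grip force at its end, in the units of the state.
- env.get_obs(): the state, without advancing time (a new reading comes with each control period).
- viewer.read_camera(name): name is "scene" or "top"; returns the picture (480x640x3 uint8, red, green, blue); there is no depth.
- viewer.get_calibration(name): a dict with "fov_y" (degrees; the focal length in pixels is half the picture's height over the tangent of half this angle, whatever the lens; pixels are square), "cx", "cy" (the principal point, pixels), "k1" (the pictures are not rectified: a ray, as slopes to the right and down, at radius r is drawn at 1 + k1 r^2 times it, then the intrinsics apply), "position" and "orientation" of the camera in the world. Camera axes: x right, y up, looking along -z (the intrinsics and any distortion apply to the point x, -y, -z); pixel columns grow to the right and rows downward; lengths in m; the calibration is good to about 2 mm. A picture is of the moment at which its call begins. get_calibration takes no time and is no camera call.
- env.sign_off(): hands the job in; it is judged then, once.
Trained networks look in the newest picture that a camera, given by its name, has taken for a name from the list of things; names that differ only in an ending like _2 or _b are one class to them, and where a whole thing is asked for, a point or a joint stands for the part that bears it (a point fixed in the world has none). Each returns a list of dicts, best first, with "conf" (0 to 1); they miss things now and then, are a little off and sometimes report something else, mostly with a low value. They report only what shows in the picture. A call takes as long as a camera call. They do not tell look-alikes from the thing itself.
- boxes_of(camera, target): "location" ([column, row] in pixels, amid what is visible of it).
- masks_of(camera, target): "pixels" (480x640 bool, what is visible of it) and "location" ([column, row] in pixels, amid what is visible of it).
The state is a dict: "time_s": time; "qpos": joint angles; "joint_velocities": joint speeds; "effort": joint torques, N m; "tool_pos": TCP position; "tool_rot": TCP orientation; "force": force on the tool from outside, world axes, zero at the start; "wrist_torque": the same for the moment, N m; "grip_width": finger opening in m; "grasp_force": force on a finger pad.
Only numpy, scipy, OpenCV 4.12 (cv2) and the standard library are available. Lean on these libraries where they do the work, as an engineer would, in place of code of your own. Each camera call takes 0.05 s, during which the arm holds its last target. There are 200 camera calls.

## Working session

There is one attempt and no reset: what is moved stays moved. The work goes in short steps, Python scripts to look and compute and a tool call to move; the robot and the scene stay as the last step left them, time stands still between calls to the robot, and variables do not carry over. Pictures are saved under pics/ and viewed, at most 10 in all, crops included, and the job is handed in when it is done.

Besides the shell and the picture viewer there is one more tool, called after "Emit:" as name([rows], argument=value, ...), one row to a line, values as JSON. apply_moves: Moves the arm, as the interface text tells. Shifts and turns lie within -1 to 1; 1 stands for 0.2 m of shift or 1.5 rad of turn. Its arguments: {"type":"object","properties":{"moves":{"type":"array","items":{"type":"array","items":{"type":"number","minimum":-1,"maximum":1}}},"grip_force":{"type":"number"}},"required":["moves"]}

```bash
mkdir -p pics; cat > h.py <<'E'
import numpy as np, cv2
from scipy.spatial.transform import Rotation as R
from cell import env, viewer, boxes_of, masks_of
def cal(n):
    c=viewer.get_calibration(n); f=240/np.tan(np.radians(c['fov_y'])/2); return c,f
def rot(c):
    o=np.array(c['orientation'],float)
    return o if o.shape==(3,3) else (R.from_euler('xyz',o,degrees=True).as_matrix() if o.size==3 else None)
def w(n,uv,z):
    c,f=cal(n); d=(np.array(uv,float)-[c['cx'],c['cy']])/f
    u=d.copy()
    for _ in range(30): u=d/(1+c['k1']*(u@u))
    r=rot(c)@np.array([u[0],-u[1],-1]); p=np.array(c['position'])
    return p+r*(z-p[2])/r[2]
def px(n,P):
    c,f=cal(n); q=rot(c).T@(np.array(P)-c['position']); u=np.array([q[0],-q[1]])/-q[2]
    return u*(1+c['k1']*(u@u))*f+[c['cx'],c['cy']]
def save(n,name):
    im=viewer.read_camera(n); cv2.imwrite('pics/'+name,im[:,:,::-1]); return im
E
python3 - <<'E'
from h import *
for n in('top','scene'):
    print(n,viewer.get_calibration(n)); save(n,n+'1.png')
    for t in('case_a_mid','spool','cup','driver'):
        print(t,[(np.round(b['location']),round(b['conf'],2)) for b in boxes_of(n,t)])
o=env.get_obs(); print(o)
E
```

```text
top {'fov_y': 54.51026614289344, 'cx': 310.88316357799704, 'cy': 246.719836963211, 'k1': 0.023875877412153444, 'position': array([ 0.36307591, -0.00364755,  1.20653681]), 'orientation': array([  2.66179674,   0.31448588, -88.44220575])}
case_a_mid [(array([234., 230.]), 0.92), (array([170., 231.]), 0.6), (array([193., 334.]), 0.55)]
spool [(array([164., 162.]), 0.8)]
cup [(array([470., 163.]), 0.95)]
driver [(array([176., 282.]), 0.77)]
scene {'fov_y': 50.920062563834904, 'cx': 322.29146032062675, 'cy': 238.3307399381456, 'k1': -0.11296877438183368, 'position': array([0.8548535 , 0.78326978, 0.79435463]), 'orientation': array([ 49.41306413,  -0.83203797, 152.65565292])}
case_a_mid [(array([359., 298.]), 0.73), (array([406., 358.]), 0.65)]
spool [(array([330., 404.]), 0.59)]
cup [(array([192., 173.]), 0.62)]
driver [(array([455., 329.]), 0.92)]
{'time_s': 0.5, 'qpos': array([-65.14032276,  18.39471461,  -4.01766117,  83.10745106,
         1.29321751,  78.54209134,  -3.25997485]), 'joint_velocities': array([ 0.02919372,  0.01783386,  0.02170236,  0.0018987 , -0.07724423,
        0.07596745,  0.04537821]), 'effort': array([-2.54926005e-05, -4.90611219e+01, -4.02767044e-01, -3.12464154e+01,
       -6.39223424e-02,  3.46120424e-02,  2.76752172e-05]), 'tool_pos': array([0.26492167, 0.59357515, 0.22255595]), 'tool_rot': array([1.79999215e+02, 5.16458470e-04, 1.55950269e+02]), 'force': array([ 0.19499035, -0.25626602,  0.38931289]), 'wrist_torque': array([0.04829135, 0.00616653, 0.06911114]), 'grasp_force': 0.0, 'grip_width': 0.08723615737259306}
```

View pics/top1.png

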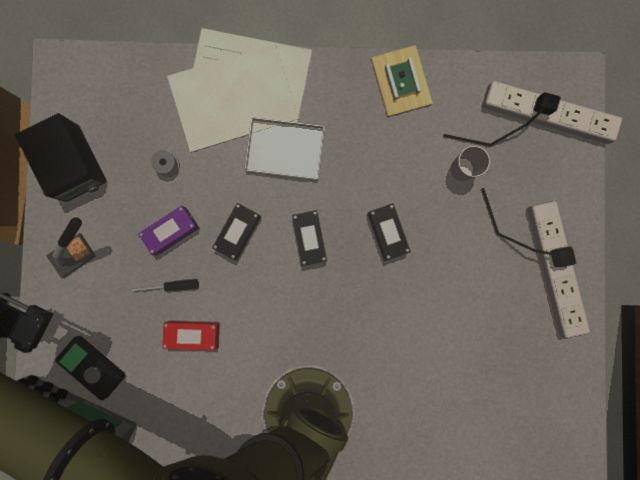

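View pics/scene1.png

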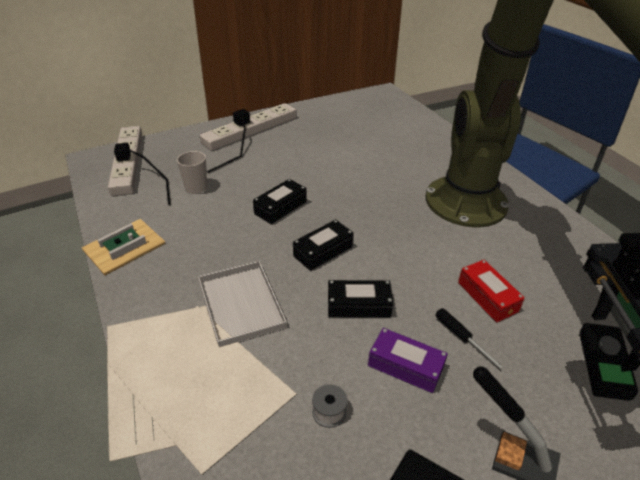

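Top view: the black cases are at (237,231), (309,238) and (389,232). The look-alikes are purple at (168,231) and red at (190,336). The tray is at (285,150), the spool at (164,162), the cup at (473,162) and the screwdriver at (170,286). The black ones are the targets, so I'll measure those.

```bash
python3 - <<'E'
from h import *
im=cv2.imread('pics/top1.png'); g=cv2.cvtColor(im,cv2.COLOR_BGR2GRAY)
out=im.copy()
for n,(u,v) in dict(L=(237,231),M=(309,238),Rr=(389,232)).items():
    win=np.zeros_like(g); cv2.circle(win,(u,v),22,255,-1)
    lab=((g>140)&(win>0)).astype(np.uint8); k,l,s,_=cv2.connectedComponentsWithStats(lab)
    i=1+np.argmax(s[1:,4]); c,_=cv2.findContours((l==i).astype(np.uint8),0,1)
    pts=c[0][:,0].astype(float)
    P=np.array([w('top',p,.048)[:2] for p in pts]).astype(np.float32)
    r=cv2.minAreaRect(P*1000); bx=cv2.boxPoints(r)/1000
    e=max([bx[1]-bx[0],bx[2]-bx[1]],key=np.linalg.norm); e*=np.sign(e[0]); yaw=np.arctan2(e[1],e[0])
    ctr=np.array(r[0])/1000
    print(n,'label',ctr.round(4),np.round(r[1],1),'yaw',np.degrees(yaw).round(1),'reach',np.linalg.norm(ctr).round(3))
    ax=np.array([np.cos(yaw),np.sin(yaw)]); ay=np.array([-ax[1],ax[0]])
    for z,col in((.048,(0,255,0)),(0,(0,0,255))):
        q=[px('top',[*(ctr+a*.065*ax+b*.032*ay),z]) for a,b in((1,1),(1,-1),(-1,-1),(-1,1))]
        cv2.polylines(out,[np.round(np.array(q)*8).astype(int)],True,col,1,cv2.LINE_AA,3)
q=np.array([w('top',p,.022)[:2] for p in((252,119.5),(325,124),(320,181.5),(246,175))]); print('tray',q.round(3),q.mean(0).round(3))
for t,p,z in(('spool',(163,160),.042),('cup',(474,161),.095),('driver',(170,286),.01)): print(t,w('top',p,z).round(3))
cv2.imwrite('pics/c1.png',cv2.resize(out[100:280,190:430],None,fx=3.3,fy=3.3,interpolation=cv2.INTER_CUBIC))
E
```

```text
L label [0.4516 0.1942] [31.4 55.9] yaw -27.1 reach 0.492
M label [0.4399 0.0095] [55.8 31.8] yaw 12.8 reach 0.44
Rr label [ 0.4605 -0.1906] [56.  31.5] yaw 20.7 reach 0.498
tray [[ 0.742  0.165]
 [ 0.735 -0.023]
 [ 0.586 -0.014]
 [ 0.597  0.176]] [0.665 0.076]
spool [0.626 0.383 0.042]
cup [ 0.631 -0.381  0.095]
driver [0.308 0.362 0.01 ]
```

View pics/c1.png

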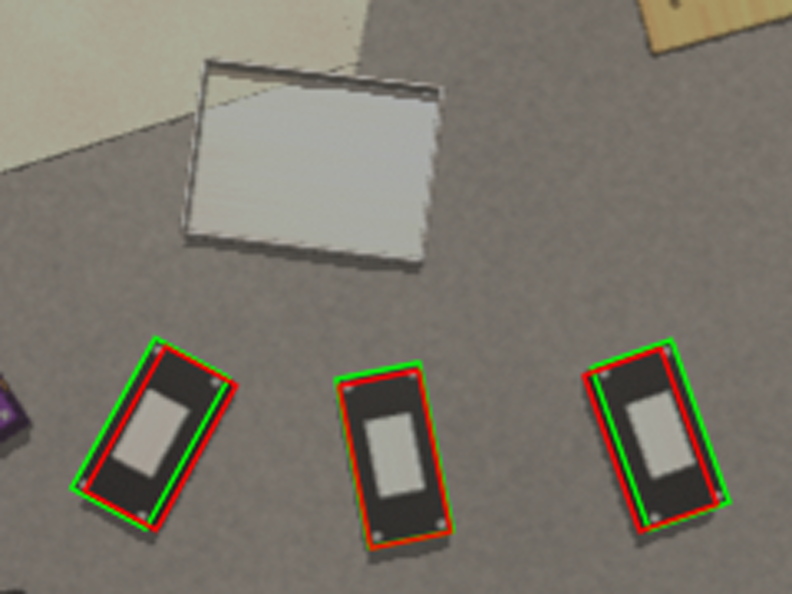

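The outlines fit: the labels are centred, and the tray measures about 150x190 mm outside. I'll start with the left black case, the one nearest the gripper.

```bash
cat >> h.py <<'E'
def mv(pos,yaw,tilt=0,start=None):
    "row numbers for reaching pos with tool down, tilt deg about tool y"
    o=env.get_obs(); p,e=start or (o['tool_pos'],o['tool_rot'])
    A=R.from_euler('xyz',e,degrees=True); B=R.from_euler('xyz',[180,0,yaw],degrees=True)*R.from_euler('y',tilt,degrees=True)
    s=A.inv().apply(np.array(pos)-p)/.2; t=(A.inv()*B).as_rotvec()/1.5
    print(np.round(np.r_[s,t],3), 'mm',np.linalg.norm(s)*200, 'deg',np.degrees(np.linalg.norm(t)*1.5))
E
python3 -c "
from h import *
mv([.4516,.1942,.20],152.9)
mv([.358,.394,.21],152.9)"
```

```text
[-1.666 -1.443  0.113  0.     0.     0.035] mm 441.4273218855083 deg 3.050269351595446
[-0.832 -0.722  0.063  0.     0.     0.035] mm 220.5707778300751 deg 3.050269351595446
```

Emit:
apply_moves([
  [-0.2,-0.18,0.02,0,0,0.01,1],
  [-0.4,-0.36,0.03,0,0,0.02,1],
  [-0.6,-0.54,0.05,0,0,0.03,1],
  [-0.83,-0.72,0.06,0,0,0.035,1],
  [-1,-0.87,0.08,0,0,0.035,1],
  [-1,-0.95,0.1,0,0,0.035,1],
], grip_force=50)

```text
time_s: 1.1
tool_pos: [0.3736, 0.3342, 0.203]
tool_rot: [180.0, 0.1, 152.6]
force: [0.4, -0.8, -0.4]
grip_width: 0.0868
grasp_force: 0.0
```

```bash
python3 -c "
from h import *
mv([.4516,.1942,.11],152.9)"
```

```text
[-0.668 -0.442  0.466  0.001  0.001 -0.004] mm 185.26409276678353 deg 0.3575946630466311
```

Emit:
apply_moves([
  [-0.22,-0.14,0.1,0,0,-0.004,1],
  [-0.44,-0.29,0.2,0,0,-0.004,1],
  [-0.6,-0.4,0.3,0,0,-0.004,1],
  [-0.668,-0.442,0.4,0,0,-0.004,1],
  [-0.668,-0.442,0.466,0,0,-0.004,1],
  [-0.668,-0.442,0.466,0,0,-0.004,1],
  [-0.668,-0.442,0.466,0,0,-0.004,1],
])

```text
time_s: 1.8
tool_pos: [0.4485, 0.2007, 0.1098]
tool_rot: [180.0, -0.0, 153.4]
force: [0.6, 0.0, 0.6]
grip_width: 0.087
grasp_force: 0.0
```

```bash
python3 -c "
from h import *
mv([.4516,.1942,.013],152.9)
save('scene','s2.png')"
```

```text
[-0.028 -0.023  0.484  0.001 -0.     0.006] mm 97.11210798943998 deg 0.5130450670306835
```

View pics/s2.png

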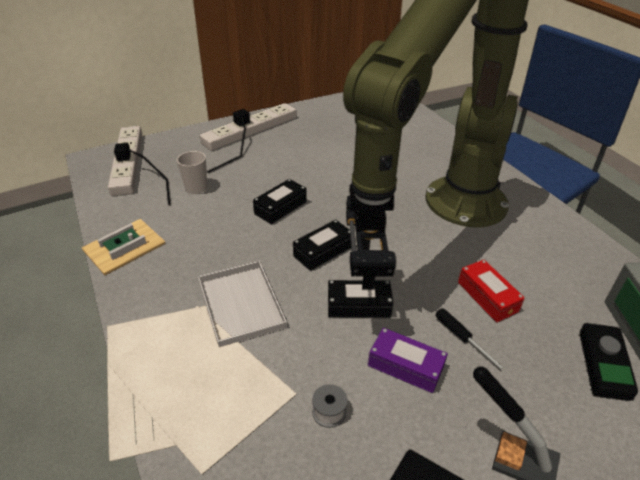

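The gripper is over the left black case, at about (360,298), and aligned. Descending.

Emit:
apply_moves([
  [-0.028,-0.023,0.1,0,0,0.006,1],
  [-0.028,-0.023,0.25,0,0,0.006,1],
  [-0.028,-0.023,0.4,0,0,0.006,1],
  [-0.028,-0.023,0.47,0,0,0.006,1],
  [-0.028,-0.023,0.484,0,0,0.006,1],
  [-0.028,-0.023,0.484,0,0,0.006,1],
  [-0.028,-0.023,0.484,0,0,0.006,0],
  [-0.028,-0.023,0.484,0,0,0.006,0],
  [-0.028,-0.023,0.484,0,0,0.006,0],
  [-0.028,-0.023,0.484,0,0,0.006,0],
  [-0.028,-0.023,0.484,0,0,0.006,0],
  [-0.028,-0.023,0.484,0,0,0.006,0],
])

```text
time_s: 3.05
tool_pos: [0.4525, 0.193, 0.0133]
tool_rot: [179.9, 0.0, 152.8]
force: [0.3, 1.0, 4.4]
grip_width: 0.0637
grasp_force: 50.0
```

Emit:
apply_moves([
  [0,0,-0.05,0,0,0,0],
  [0,0,-0.2,0,0,0,0],
  [0,0,-0.4,0,0,0,0],
  [0,0,-0.55,0,0,0,0],
  [0,0,-0.6,0,0,0,0],
  [0,0,-0.6,0,0.08,0,0],
  [0,0,-0.6,0,0.16,0,0],
  [0,0,-0.6,0,0.24,0,0],
  [0,0,-0.6,0,0.28,0,0],
  [0,0,-0.6,0,0.28,0,0],
  [0,0,-0.6,0,0.28,0,0],
  [0,0,-0.6,0,0.28,0,0],
  [0,0,-0.6,0,0.2,0,0],
  [0,0,-0.6,0,0.1,0,0],
  [0,0,-0.6,0,0,0,0],
  [0,0,-0.6,0,0,0,0],
  [0,0,-0.6,0,0,0,0],
])

```text
time_s: 4.75
tool_pos: [0.4502, 0.1938, 0.1334]
tool_rot: [179.9, -0.1, 153.0]
force: [0.0, -0.7, -3.7]
grip_width: 0.0635
grasp_force: 50.0
```

```bash
cat > rd.py <<'E'
from h import *
T=[];F=[]
for i in range(8):
    o=env.get_obs(); A=R.from_euler('xyz',o['tool_rot'],degrees=True)
    T.append(A.inv().apply(o['wrist_torque']));F.append(o['force']); viewer.read_camera('top')
print('t',o['time_s'],'pos',o['tool_pos'].round(4),o['tool_rot'].round(2),'gf',o['grasp_force'],o['grip_width'])
print('tool torque',np.mean(T,0).round(3),np.std(T,0).round(3),'F',np.mean(F,0).round(2))
E
python3 rd.py
```

```text
t 5.1 pos [0.4525 0.1916 0.1322] [-1.7995e+02 -3.0000e-02  1.5265e+02] gf 49.99732271768153 0.06356259807693869
tool torque [ 0.012 -0.048 -0.007] [0.043 0.029 0.03 ] F [ 0.1  -0.44 -4.45]
```

Emit:
apply_moves([
  [0,0,0,0,-0.08,0,0],
  [0,0,0,0,-0.16,0,0],
  [0,0,0,0,-0.24,0,0],
  [0,0,0,0,-0.28,0,0],
  [0,0,0,0,-0.28,0,0],
  [0,0,0,0,-0.28,0,0],
  [0,0,0,0,-0.28,0,0],
  [0,0,0,0,-0.28,0,0],
  [0,0,0,0,-0.2,0,0],
  [0,0,0,0,-0.1,0,0],
  [0,0,0,0,0,0,0],
  [0,0,0,0,0,0,0],
  [0,0,0,0,0,0,0],
])

```text
time_s: 6.45
tool_pos: [0.4529, 0.191, 0.1323]
tool_rot: [-179.9, 0.1, 152.6]
force: [0.3, -0.3, -4.1]
grip_width: 0.0643
grasp_force: 50.0
```

```bash
python3 rd.py
```

```text
t 6.8 pos [0.4511 0.1931 0.1326] [1.7999e+02 2.0000e-02 1.5288e+02] gf 49.997304724529386 0.06322315804571957
tool torque [-0.008  0.015 -0.002] [0.034 0.038 0.025] F [-0.17  0.22 -4.25]
```

Difference is 0.06 N·m, against 0 or 0.094 expected: not conclusive. I'll repeat the tilts with more samples.

Emit:
apply_moves([
  [0,0,0,0,0.08,0,0],
  [0,0,0,0,0.16,0,0],
  [0,0,0,0,0.24,0,0],
  [0,0,0,0,0.28,0,0],
  [0,0,0,0,0.28,0,0],
  [0,0,0,0,0.28,0,0],
  [0,0,0,0,0.28,0,0],
  [0,0,0,0,0.28,0,0],
  [0,0,0,0,0.2,0,0],
  [0,0,0,0,0.1,0,0],
  [0,0,0,0,0.02,0,0],
  [0,0,0,0,0.02,0,0],
  [0,0,0,0,0.02,0,0],
])

```text
time_s: 8.15
tool_pos: [0.4509, 0.1933, 0.1333]
tool_rot: [179.9, -1.8, 152.9]
force: [0.5, 0.7, -4.9]
grip_width: 0.0639
grasp_force: 50.0
```

```bash
sed -i 's/range(8)/range(20)/' rd.py; python3 rd.py
```

```text
t 9.1 pos [0.4518 0.1925 0.1326] [179.99  -1.72 152.77] gf 49.99745283275843 0.06341413573933573
tool torque [ 0.008 -0.049 -0.006] [0.03  0.027 0.025] F [-0.1  -0.14 -4.68]
```

Emit:
apply_moves([
  [0,0,0,0,-0.1,0,0],
  [0,0,0,0,-0.18,0,0],
  [0,0,0,0,-0.26,0,0],
  [0,0,0,0,-0.3,0,0],
  [0,0,0,0,-0.3,0,0],
  [0,0,0,0,-0.3,0,0],
  [0,0,0,0,-0.3,0,0],
  [0,0,0,0,-0.3,0,0],
  [0,0,0,0,-0.2,0,0],
  [0,0,0,0,-0.12,0,0],
  [0,0,0,0,-0.04,0,0],
  [0,0,0,0,-0.04,0,0],
  [0,0,0,0,-0.04,0,0],
])

```text
time_s: 10.45
tool_pos: [0.4525, 0.1914, 0.1323]
tool_rot: [-179.9, 1.8, 152.6]
force: [-0.5, 0.4, -6.5]
grip_width: 0.0638
grasp_force: 50.0
```

```bash
python3 rd.py
```

```text
t 11.4 pos [0.4519 0.1924 0.1325] [180.     1.72 152.76] gf 49.9972815066576 0.06372966090600689
tool torque [ 0.004  0.047 -0.005] [0.025 0.033 0.03 ] F [-0.29  0.14 -4.75]
```

0.096 N·m this time, but the leftover tilt could add to that. One more pair at exact level will settle it.

Emit:
apply_moves([
  [0,0,0,0,0.02,0,0],
  [0,0,0,0,0.02,0,0],
  [0,0,0,0,0.02,0,0],
])

```text
time_s: 11.75
tool_pos: [0.452, 0.1923, 0.1325]
tool_rot: [-180.0, 0.0, 152.7]
force: [-0.6, 0.0, -5.1]
grip_width: 0.0638
grasp_force: 50.0
```

```bash
python3 rd.py
```

```text
t 12.7 pos [0.4519 0.1924 0.1326] [180.     0.   152.77] gf 49.9973523337394 0.06364466763909726
tool torque [ 0.013 -0.031 -0.001] [0.033 0.029 0.031] F [-0.17  0.06 -4.31]
```

Emit:
apply_moves([
  [0,0,0,0,0.08,0,0],
  [0,0,0,0,0.16,0,0],
  [0,0,0,0,0.24,0,0],
  [0,0,0,0,0.28,0,0],
  [0,0,0,0,0.28,0,0],
  [0,0,0,0,0.28,0,0],
  [0,0,0,0,0.28,0,0],
  [0,0,0,0,0.28,0,0],
  [0,0,0,0,0.2,0,0],
  [0,0,0,0,0.1,0,0],
  [0,0,0,0,0,0,0],
  [0,0,0,0,0,0,0],
  [0,0,0,0,0,0,0],
])

```text
time_s: 14.05
tool_pos: [0.4505, 0.1937, 0.1333]
tool_rot: [179.9, -0.1, 153.0]
force: [0.3, -0.9, -5.5]
grip_width: 0.0636
grasp_force: 50.0
```

```bash
python3 rd.py
```

```text
t 15.0 pos [0.4518 0.1925 0.1326] [179.99   0.   152.78] gf 49.997603287920356 0.06342115561325916
tool torque [ 0.005 -0.039  0.003] [0.029 0.028 0.026] F [ 0.08  0.02 -4.37]
```

Level readings are unstable, as you'd expect if the part rolls freely while level. To separate a rolling part from lever effects, I'll read at ±10°: a lever would give about 0.55 N·m difference, a rolling part about 0.1.

Emit:
apply_moves([
  [0,0,0,0,-0.06,0,0],
  [0,0,0,0,-0.11,0,0],
  [0,0,0,0,-0.116,0,0],
  [0,0,0,0,-0.116,0,0],
  [0,0,0,0,-0.116,0,0],
  [0,0,0,0,-0.116,0,0],
  [0,0,0,0,-0.116,0,0],
])

```text
time_s: 15.75
tool_pos: [0.4524, 0.1919, 0.1326]
tool_rot: [180.0, 10.0, 152.7]
force: [-0.8, -0.1, -4.7]
grip_width: 0.0637
grasp_force: 50.0
```

```bash
python3 rd.py
```

```text
t 16.7 pos [0.4518 0.1924 0.1326] [180.     9.97 152.77] gf 49.99743967317045 0.06385104072449534
tool torque [0.006 0.32  0.003] [0.031 0.03  0.028] F [ 0.04  0.01 -4.54]
```

Emit:
apply_moves([
  [0,0,0,0,0.08,0,0],
  [0,0,0,0,0.16,0,0],
  [0,0,0,0,0.22,0,0],
  [0,0,0,0,0.232,0,0],
  [0,0,0,0,0.232,0,0],
  [0,0,0,0,0.232,0,0],
  [0,0,0,0,0.232,0,0],
  [0,0,0,0,0.232,0,0],
])

```text
time_s: 17.55
tool_pos: [0.4511, 0.1933, 0.1328]
tool_rot: [180.0, -10.0, 152.9]
force: [-0.8, -0.2, -4.8]
grip_width: 0.0638
grasp_force: 50.0
```

```bash
python3 rd.py
```

```text
t 18.5 pos [0.4519 0.1924 0.1326] [180.    -9.97 152.76] gf 49.99728117138147 0.0634497959753547
tool torque [ 0.005 -0.326 -0.01 ] [0.021 0.028 0.028] F [-0.06 -0.   -4.65]
```

The torque noise is too large for this, but the joint "effort" readings look nearly noise-free, so I'll use those around level.

```bash
cat > ef.py <<'E'
from h import *
o=env.get_obs(); print(o['time_s'],o['tool_rot'].round(2),'eff',o['effort'].round(4)[1:],'vel',abs(o['joint_velocities']).max().round(3),'q',o['qpos'].round(2))
E
python3 ef.py
```

```text
18.55 [180.    -9.97 152.77] eff [-3.52124e+01  2.17890e+00 -3.01275e+01 -7.10500e-01  9.16800e-01
 -6.60000e-03] vel 0.165 q [-45.26   8.58  26.83 107.42 -11.53  72.3   48.55]
```

Emit:
apply_moves([
  [0,0,0,0,-0.04,0,0],
  [0,0,0,0,-0.08,0,0],
  [0,0,0,0,-0.096,0,0],
  [0,0,0,0,-0.096,0,0],
  [0,0,0,0,-0.096,0,0],
  [0,0,0,0,-0.096,0,0],
  [0,0,0,0,-0.096,0,0],
  [0,0,0,0,-0.096,0,0],
])

```text
time_s: 19.35
tool_pos: [0.4521, 0.1921, 0.1325]
tool_rot: [-180.0, -1.7, 152.7]
force: [0.2, -0.2, -4.1]
grip_width: 0.0637
grasp_force: 50.0
```

```bash
python3 ef.py
```

```text
19.35 [-179.98   -1.72  152.72] eff [-3.10749e+01  8.95400e-01 -3.09421e+01 -1.30800e-01  1.83100e-01
  2.10000e-03] vel 0.268 q [-49.34   3.52  25.21 111.68  -3.1   66.25  39.84]
```

Emit:
apply_moves([
  [0,0,0,0,-0.02,0,0],
  [0,0,0,0,-0.04,0,0],
  [0,0,0,0,-0.04,0,0],
  [0,0,0,0,-0.04,0,0],
  [0,0,0,0,-0.04,0,0],
  [0,0,0,0,-0.04,0,0],
  [0,0,0,0,-0.04,0,0],
  [0,0,0,0,-0.04,0,0],
  [0,0,0,0,-0.04,0,0],
  [0,0,0,0,-0.04,0,0],
  [0,0,0,0,-0.04,0,0],
  [0,0,0,0,-0.04,0,0],
])

```text
time_s: 20.55
tool_pos: [0.4518, 0.1925, 0.1326]
tool_rot: [180.0, 1.7, 152.8]
force: [-0.5, -0.4, -3.5]
grip_width: 0.0634
grasp_force: 50.0
```

```bash
python3 ef.py
```

```text
20.55 [179.99   1.72 152.77] eff [-2.94972e+01  3.89800e-01 -3.11398e+01  1.24100e-01 -4.49000e-02
  1.40000e-03] vel 0.099 q [-50.84   1.59  24.13 113.46   0.82  64.07  35.69]
```

Emit:
apply_moves([
  [0,0,0,0,-0.04,0,0],
  [0,0,0,0,-0.08,0,0],
  [0,0,0,0,-0.096,0,0],
  [0,0,0,0,-0.096,0,0],
  [0,0,0,0,-0.096,0,0],
  [0,0,0,0,-0.096,0,0],
  [0,0,0,0,-0.096,0,0],
  [0,0,0,0,-0.096,0,0],
  [0,0,0,0,-0.096,0,0],
])

```text
time_s: 21.45
tool_pos: [0.452, 0.1923, 0.1326]
tool_rot: [180.0, 10.0, 152.7]
force: [0.0, 0.4, -4.9]
grip_width: 0.0635
grasp_force: 50.0
```

```bash
python3 ef.py
```

```text
21.45 [180.     9.97 152.74] eff [-2.65227e+01 -4.58300e-01 -3.14328e+01  8.38400e-01 -3.94300e-01
  8.50000e-03] vel 0.187 q [-53.82  -2.14  20.92 117.54  10.88  59.9   24.77]
```

Joint effort changes smoothly through level, with no step of about 0.07 N·m, so the left case is quiet. I'll set it back.

```bash
python3 -c "
from h import *
mv([.4525,.193,.0138],152.8)
p=[.4525,.193,.0138];e=[180,0,152.8]
mv([.4399,.0095,.11],192.8,0,([.4525,.193,.11],e))"
```

```text
[ 0.102  0.004  0.585 -0.     0.116 -0.001] mm 118.77457716028582 deg 9.969142751460062
[-0.363 -0.845 -0.     0.     0.    -0.465] mm 183.9320798555815 deg 40.000000000000014
```

Emit:
apply_moves([
  [0.01,0,0.06,0,0.06,0,0],
  [0.04,0,0.2,0,0.116,-0.001,0],
  [0.07,0.002,0.4,0,0.116,-0.001,0],
  [0.09,0.004,0.52,0,0.116,-0.001,0],
  [0.1,0.004,0.56,0,0.116,-0.001,0],
  [0.102,0.004,0.575,0,0.116,-0.001,0],
  [0.102,0.004,0.585,0,0.116,-0.001,0],
  [0.102,0.004,0.587,0,0.116,-0.001,0],
  [0.102,0.004,0.587,0,0.116,-0.001,0],
  [0.102,0.004,0.587,0,0.116,-0.001,1],
  [0.102,0.004,0.587,0,0.116,-0.001,1],
  [0.102,0.004,0.587,0,0.116,-0.001,1],
  [0.102,0.004,0.587,0,0.116,-0.001,1],
])

```text
time_s: 22.75
tool_pos: [0.4529, 0.1933, 0.0139]
tool_rot: [179.9, 0.0, 152.9]
force: [-0.1, -0.2, 0.5]
grip_width: 0.0844
grasp_force: 0.0
```

Emit:
apply_moves([
  [0,0,-0.15,0,0,0,1],
  [0,0,-0.38,0,0,0,1],
  [-0.05,-0.12,-0.48,0,0,-0.06,1],
  [-0.14,-0.32,-0.48,0,0,-0.15,1],
  [-0.23,-0.54,-0.48,0,0,-0.25,1],
  [-0.31,-0.72,-0.48,0,0,-0.35,1],
  [-0.35,-0.82,-0.48,0,0,-0.43,1],
  [-0.363,-0.845,-0.48,0,0,-0.465,1],
  [-0.363,-0.845,-0.48,0,0,-0.465,1],
  [-0.363,-0.845,-0.48,0,0,-0.465,1],
])

```text
time_s: 23.75
tool_pos: [0.44, 0.01, 0.1096]
tool_rot: [180.0, 0.0, -167.3]
force: [-0.2, 0.9, 1.2]
grip_width: 0.087
grasp_force: 0.0
```

```bash
python3 ef.py; python3 -c "
from h import *
mv([.4399,.0095,.013],192.8)
save('top','t3.png')"
```

```text
23.75 [ 1.7998e+02  2.0000e-02 -1.6725e+02] eff [-19.4035  -0.5807 -28.1727   0.1229   0.0853   0.0383] vel 0.699 q [-40.67  -3.72  35.23 120.65   2.39  62.39  96.14]
[ 0.001 -0.003  0.483  0.     0.    -0.001] mm 96.56148774228703 deg 0.060845218899132206
```

View pics/t3.png

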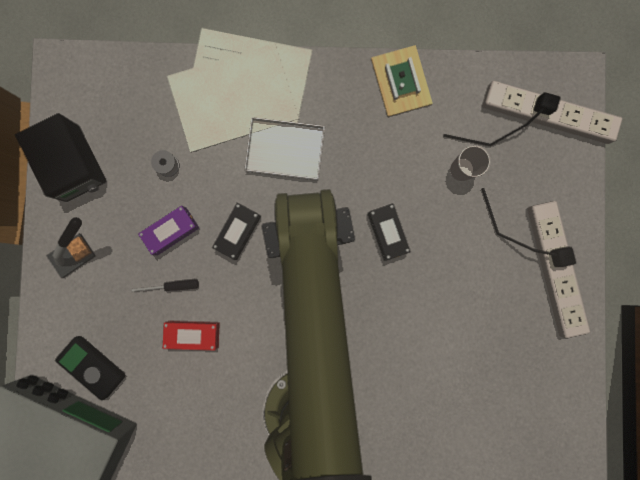

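The left case is back in place at (237,231), and the gripper is over the middle case. Descending and gripping.

Emit:
apply_moves([
  [0,-0.003,0.1,0,0,0,1],
  [0,-0.003,0.25,0,0,0,1],
  [0,-0.003,0.4,0,0,0,1],
  [0,-0.003,0.47,0,0,0,1],
  [0,-0.003,0.483,0,0,0,1],
  [0,-0.003,0.483,0,0,0,1],
  [0,-0.003,0.483,0,0,0,0],
  [0,-0.003,0.483,0,0,0,0],
  [0,-0.003,0.483,0,0,0,0],
  [0,-0.003,0.483,0,0,0,0],
  [0,-0.003,0.483,0,0,0,0],
])

```text
time_s: 24.9
tool_pos: [0.4405, 0.0091, 0.0134]
tool_rot: [180.0, 0.1, -167.2]
force: [-1.1, 0.7, 4.1]
grip_width: 0.0635
grasp_force: 50.0
```

```bash
python3 ef.py; python3 -c "
from h import *
o=env.get_obs(); print(o['tool_pos'],o['grip_width'],o['grasp_force'])
mv([.54,.0095,.15],192.8)"
```

```text
24.9 [ 1.7999e+02  5.0000e-02 -1.6718e+02] eff [-2.30385e+01  1.77330e+00 -2.30718e+01  9.00000e-03 -1.59400e-01
  7.00000e-04] vel 0.153 q [-39.51   6.27  36.58 125.54  -4.94  49.46 102.94]
[0.44050535 0.00908236 0.01336424] 0.06353699217604199 49.99918861314654
[-0.486 -0.108 -0.683  0.     0.001  0.   ] mm 169.02275359461157 deg 0.05928022413306773
```

Emit:
apply_moves([
  [0,0,-0.06,0,0,0,0],
  [0,0,-0.2,0,0,0,0],
  [-0.05,-0.01,-0.4,0,0,0,0],
  [-0.15,-0.03,-0.55,0,0,0,0],
  [-0.3,-0.07,-0.65,0,0,0,0],
  [-0.43,-0.1,-0.683,0,0.04,0,0],
  [-0.486,-0.108,-0.683,0,0.08,0,0],
  [-0.486,-0.108,-0.683,0,0.116,0,0],
  [-0.486,-0.108,-0.683,0,0.116,0,0],
  [-0.486,-0.108,-0.683,0,0.116,0,0],
  [-0.486,-0.108,-0.683,0,0.116,0,0],
  [-0.486,-0.108,-0.683,0,0.116,0,0],
  [-0.486,-0.108,-0.683,0,0.116,0,0],
])

```text
time_s: 26.2
tool_pos: [0.5392, 0.0094, 0.1499]
tool_rot: [180.0, -9.9, -167.2]
force: [-0.6, 0.0, -4.1]
grip_width: 0.0638
grasp_force: 50.0
```

```bash
python3 ef.py
```

```text
26.2 [ 179.95   -9.91 -167.19] eff [-3.97993e+01  6.54350e+00 -2.98466e+01  3.83300e-01  1.12980e+00
 -8.60000e-03] vel 0.472 q [-36.79  17.8   38.56  97.32  -8.79  78.49 106.65]
```

Emit:
apply_moves([
  [0,0,0,0,-0.04,0,0],
  [0,0,0,0,-0.08,0,0],
  [0,0,0,0,-0.096,0,0],
  [0,0,0,0,-0.096,0,0],
  [0,0,0,0,-0.096,0,0],
  [0,0,0,0,-0.096,0,0],
  [0,0,0,0,-0.096,0,0],
  [0,0,0,0,-0.096,0,0],
])

```text
time_s: 27.0
tool_pos: [0.5398, 0.0095, 0.1492]
tool_rot: [-180.0, -1.8, -167.2]
force: [-0.1, -0.8, -3.8]
grip_width: 0.0639
grasp_force: 50.0
```

```bash
python3 ef.py
```

```text
27.0 [-179.96   -1.76 -167.17] eff [-3.3383e+01  3.8880e+00 -3.1020e+01  1.1240e-01  2.6110e-01 -6.0000e-04] vel 0.24 q [-39.05  10.44  39.04 104.11  -6.55  69.59 104.83]
```

Emit:
apply_moves([
  [0,0,0,0,-0.02,0,0],
  [0,0,0,0,-0.04,0,0],
  [0,0,0,0,-0.04,0,0],
  [0,0,0,0,-0.04,0,0],
  [0,0,0,0,-0.04,0,0],
  [0,0,0,0,-0.04,0,0],
  [0,0,0,0,-0.04,0,0],
  [0,0,0,0,-0.04,0,0],
  [0,0,0,0,-0.04,0,0],
  [0,0,0,0,-0.04,0,0],
  [0,0,0,0,-0.04,0,0],
  [0,0,0,0,-0.04,0,0],
])

```text
time_s: 28.2
tool_pos: [0.5396, 0.0095, 0.1494]
tool_rot: [-180.0, 1.7, -167.2]
force: [0.4, 0.2, -3.8]
grip_width: 0.0634
grasp_force: 50.0
```

```bash
python3 ef.py
```

```text
28.2 [-180.      1.72 -167.18] eff [-3.04694e+01  2.66440e+00 -3.13931e+01  2.15000e-02 -1.18400e-01
  1.10000e-03] vel 0.085 q [-39.83   7.16  39.08 107.03  -5.32  65.81 103.89]
```

Emit:
apply_moves([
  [0,0,0,0,-0.04,0,0],
  [0,0,0,0,-0.08,0,0],
  [0,0,0,0,-0.096,0,0],
  [0,0,0,0,-0.096,0,0],
  [0,0,0,0,-0.096,0,0],
  [0,0,0,0,-0.096,0,0],
  [0,0,0,0,-0.096,0,0],
  [0,0,0,0,-0.096,0,0],
  [0,0,0,0,-0.096,0,0],
])

```text
time_s: 29.1
tool_pos: [0.5398, 0.0094, 0.1493]
tool_rot: [-180.0, 9.9, -167.2]
force: [0.3, 0.9, -3.9]
grip_width: 0.0637
grasp_force: 50.0
```

```bash
python3 ef.py
```

```text
29.1 [-179.98    9.95 -167.18] eff [-2.40777e+01 -1.92600e-01 -3.22243e+01 -1.22800e-01 -1.02430e+00
  6.90000e-03] vel 0.33 q [-41.06  -0.5   38.65 113.91  -1.74  56.71 101.28]
```

No step for the middle case either: the j6 slope is 0.107, 0.109 and 0.110 per degree. It's quiet too. I'll put it back.

```bash
python3 -c "
from h import *
mv([.4405,.0091,.0138],192.8)
mv([.4605,-.1906,.013],20.7,0,([.4405,.0091,.0138],[180,0,192.8]))
mv([.4605,-.1906,.013],200.7,0,([.4405,.0091,.0138],[180,0,192.8]))"
```

```text
[ 0.594  0.109  0.584 -0.     0.116  0.   ] mm 167.97693500171954 deg 9.94582942808583
[ 0.124 -0.996  0.004 -0.    -0.     2.002] mm 200.7005979064337 deg 172.1
[ 0.124 -0.996  0.004  0.     0.    -0.092] mm 200.7005979064337 deg 7.899999999999967
```

Emit:
apply_moves([
  [0.08,0.015,0.05,0,0.04,0,0],
  [0.25,0.045,0.15,0,0.09,0,0],
  [0.42,0.08,0.26,0,0.116,0,0],
  [0.53,0.105,0.34,0,0.116,0,0],
  [0.554,0.109,0.357,0,0.116,0,0],
  [0.562,0.109,0.4,0,0.116,0,0],
  [0.58,0.109,0.5,0,0.116,0,0],
  [0.59,0.109,0.56,0,0.116,0,0],
  [0.593,0.109,0.578,0,0.116,0,0],
  [0.594,0.109,0.586,0,0.116,0,0],
  [0.594,0.109,0.586,0,0.116,0,0],
  [0.594,0.109,0.586,0,0.116,0,1],
  [0.594,0.109,0.586,0,0.116,0,1],
  [0.594,0.109,0.586,0,0.116,0,1],
  [0.594,0.109,0.586,0,0.116,0,1],
])

```text
time_s: 30.6
tool_pos: [0.441, 0.0094, 0.0139]
tool_rot: [180.0, 0.1, -167.2]
force: [0.5, 0.3, 0.4]
grip_width: 0.0846
grasp_force: 0.0
```

Emit:
apply_moves([
  [0,0,-0.15,0,0,0,1],
  [0,0,-0.38,0,0,0,1],
  [0,-0.03,-0.52,0,0,0.08,1],
  [0.02,-0.1,-0.55,0,0,0.18,1],
  [0.04,-0.2,-0.55,0,0,0.28,1],
  [0.04,-0.3,-0.55,0,0,0.38,1],
  [0.05,-0.4,-0.55,0,0,0.48,1],
  [0.06,-0.5,-0.55,0,0,0.58,1],
  [0.08,-0.6,-0.55,0,0,0.68,1],
  [0.09,-0.7,-0.55,0,0,0.78,1],
  [0.1,-0.8,-0.55,0,0,0.88,1],
  [0.11,-0.9,-0.55,0,0,0.98,1],
])

```text
time_s: 31.8
tool_pos: [0.4591, -0.1719, 0.1237]
tool_rot: [180.0, -0.0, 108.2]
force: [-0.0, -0.2, 0.6]
grip_width: 0.087
grasp_force: 0.0
```

```bash
python3 ef.py; python3 -c "
from h import *
mv([.4605,-.1906,.11],20.7)"
```

```text
31.8 [179.96  -0.   108.24] eff [-22.6138   0.7296 -28.01     0.2932   0.1022   0.929 ] vel 50.929 q [-29.46   3.16  48.75 113.91  -2.67  64.    38.65]
[-0.091 -0.023  0.068  0.    -0.     1.019] mm 23.18104261045819 deg 87.5403200099791
```

Emit:
apply_moves([
  [-0.02,-0.005,0.01,0,0,0.1,1],
  [-0.04,-0.01,0.02,0,0,0.2,1],
  [-0.06,-0.015,0.03,0,0,0.3,1],
  [-0.08,-0.02,0.04,0,0,0.4,1],
  [-0.09,-0.023,0.05,0,0,0.5,1],
  [-0.09,-0.023,0.06,0,0,0.6,1],
  [-0.09,-0.023,0.068,0,0,0.7,1],
  [-0.09,-0.023,0.068,0,0,0.8,1],
  [-0.09,-0.023,0.068,0,0,0.9,1],
  [-0.09,-0.023,0.068,0,0,0.97,1],
  [-0.09,-0.023,0.068,0,0,1,1],
  [-0.09,-0.023,0.068,0,0,1,1],
])

```text
time_s: 33.0
tool_pos: [0.4604, -0.1896, 0.11]
tool_rot: [180.0, -0.0, 22.7]
force: [0.4, 0.8, -1.0]
grip_width: 0.087
grasp_force: 0.0
```

```bash
python3 ef.py; python3 -c "
from h import *
mv([.4605,-.1906,.013],20.7)
save('top','t4.png')"
```

```text
33.0 [ 1.800e+02 -1.000e-02  2.265e+01] eff [-2.03288e+01  2.94910e+00 -2.82099e+01 -6.72000e-02 -2.77000e-02
 -3.38400e-01] vel 2.358 q [-33.5    6.65  56.36 113.89  -6.25  62.54 -41.78]
[-0.002  0.005  0.485  0.    -0.     0.023] mm 96.97878177408307 deg 1.9532338107863731
```

View pics/t4.png

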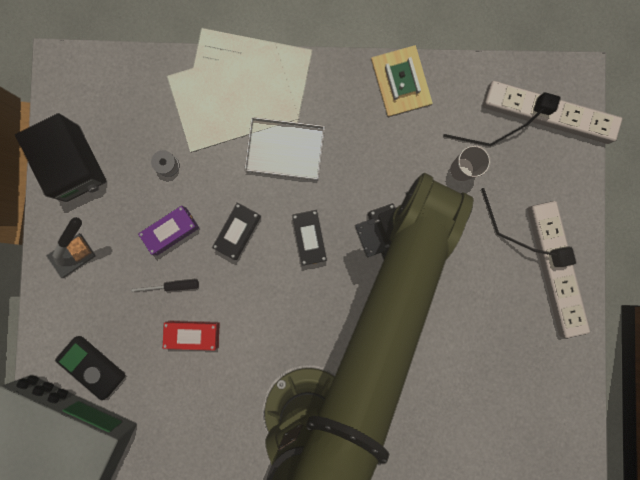

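Left (237,231) and middle (309,238) are back in place and undisturbed. The gripper is over the right case at (389,232), so I'll grip it, then lift away from the cup.

Emit:
apply_moves([
  [-0.002,0.005,0.1,0,0,0.023,1],
  [-0.002,0.005,0.25,0,0,0.023,1],
  [-0.002,0.005,0.4,0,0,0.023,1],
  [-0.002,0.005,0.47,0,0,0.023,1],
  [-0.002,0.005,0.485,0,0,0.023,1],
  [-0.002,0.005,0.485,0,0,0.023,1],
  [-0.002,0.005,0.485,0,0,0.023,0],
  [-0.002,0.005,0.485,0,0,0.023,0],
  [-0.002,0.005,0.485,0,0,0.023,0],
  [-0.002,0.005,0.485,0,0,0.023,0],
  [-0.002,0.005,0.485,0,0,0.023,0],
])

```text
time_s: 34.15
tool_pos: [0.4609, -0.1908, 0.0134]
tool_rot: [180.0, -0.1, 20.7]
force: [-0.4, -0.4, 2.4]
grip_width: 0.0636
grasp_force: 50.0
```

```bash
python3 ef.py; python3 -c "
from h import *
mv([.4605,-.1906,.15],20.7)"
```

```text
34.15 [ 1.7998e+02 -6.0000e-02  2.0690e+01] eff [-2.70470e+01  6.69320e+00 -2.28165e+01 -9.14000e-02 -1.50400e-01
 -2.48000e-02] vel 0.116 q [-27.45  17.8   52.73 118.32 -18.01  52.02 -34.1 ]
[-0.001 -0.001 -0.683  0.    -0.001 -0.   ] mm 136.59598817225535 deg 0.06434368085126725
```

Emit:
apply_moves([
  [0,0,-0.06,0,0,0,0],
  [0,0,-0.2,0,0,0,0],
  [0,0,-0.4,0,0,0,0],
  [0,0,-0.58,0,0,0,0],
  [0,0,-0.68,0,0,0,0],
  [0,0,-0.68,0,0.04,0,0],
  [0,0,-0.68,0,0.08,0,0],
  [0,0,-0.68,0,0.116,0,0],
  [0,0,-0.68,0,0.116,0,0],
  [0,0,-0.68,0,0.116,0,0],
  [0,0,-0.68,0,0.116,0,0],
  [0,0,-0.68,0,0.116,0,0],
  [0,0,-0.68,0,0.116,0,0],
])

```text
time_s: 35.45
tool_pos: [0.4606, -0.1907, 0.1487]
tool_rot: [180.0, -9.9, 20.7]
force: [0.1, 0.2, -2.7]
grip_width: 0.0637
grasp_force: 50.0
```

```bash
python3 ef.py
```

```text
35.45 [179.95  -9.88  20.72] eff [-1.00179e+01 -3.49070e+00 -3.11567e+01 -6.50900e-01 -7.72700e-01
 -7.60000e-03] vel 0.198 q [-3.6130e+01 -7.7800e+00  5.8020e+01  1.1722e+02 -8.0000e-02  5.9600e+01
 -4.7180e+01]
```

Emit:
apply_moves([
  [0,0,0,0,-0.04,0,0],
  [0,0,0,0,-0.08,0,0],
  [0,0,0,0,-0.096,0,0],
  [0,0,0,0,-0.096,0,0],
  [0,0,0,0,-0.096,0,0],
  [0,0,0,0,-0.096,0,0],
  [0,0,0,0,-0.096,0,0],
  [0,0,0,0,-0.096,0,0],
])

```text
time_s: 36.25
tool_pos: [0.4601, -0.1909, 0.1489]
tool_rot: [-180.0, -1.8, 20.6]
force: [0.3, 0.1, -3.5]
grip_width: 0.0635
grasp_force: 50.0
```

```bash
python3 ef.py
```

```text
36.25 [-179.97   -1.77   20.64] eff [-1.58444e+01  4.38500e-01 -3.07144e+01 -1.72100e-01 -1.59800e-01
 -1.30000e-03] vel 0.188 q [-37.34   0.92  59.01 112.46  -2.2   65.79 -46.82]
```

Emit:
apply_moves([
  [0,0,0,0,-0.02,0,0],
  [0,0,0,0,-0.04,0,0],
  [0,0,0,0,-0.04,0,0],
  [0,0,0,0,-0.04,0,0],
  [0,0,0,0,-0.04,0,0],
  [0,0,0,0,-0.04,0,0],
  [0,0,0,0,-0.04,0,0],
  [0,0,0,0,-0.04,0,0],
  [0,0,0,0,-0.04,0,0],
  [0,0,0,0,-0.04,0,0],
  [0,0,0,0,-0.04,0,0],
  [0,0,0,0,-0.04,0,0],
])

```text
time_s: 37.45
tool_pos: [0.4604, -0.1908, 0.1488]
tool_rot: [180.0, 1.7, 20.7]
force: [0.1, 0.9, -2.6]
grip_width: 0.0632
grasp_force: 50.0
```

```bash
python3 ef.py
```

```text
37.45 [179.99   1.72  20.67] eff [-1.89044e+01  2.29470e+00 -3.04164e+01  5.42000e-02  1.00500e-01
  1.10000e-03] vel 0.082 q [-37.21   4.84  58.99 110.39  -3.21  68.41 -46.38]
```

Emit:
apply_moves([
  [0,0,0,0,-0.04,0,0],
  [0,0,0,0,-0.08,0,0],
  [0,0,0,0,-0.096,0,0],
  [0,0,0,0,-0.096,0,0],
  [0,0,0,0,-0.096,0,0],
  [0,0,0,0,-0.096,0,0],
  [0,0,0,0,-0.096,0,0],
  [0,0,0,0,-0.096,0,0],
  [0,0,0,0,-0.096,0,0],
])

```text
time_s: 38.35
tool_pos: [0.4603, -0.1908, 0.149]
tool_rot: [-180.0, 9.9, 20.7]
force: [-0.7, 0.5, -2.6]
grip_width: 0.0633
grasp_force: 50.0
```

```bash
python3 ef.py
```

```text
38.35 [-179.99    9.93   20.66] eff [-2.61290e+01  6.46830e+00 -2.92826e+01  6.32900e-01  7.03300e-01
  6.20000e-03] vel 0.294 q [-35.93  13.54  58.16 105.49  -4.92  74.7  -45.5 ]
```

All three show no step, so effort is probably a gravity model that doesn't see the payload. I'm dropping it and using wrist torque at -10, -1.7, +1.7 and +10° on this case.

```bash
sed -i 's/range(20)/range(10)/' rd.py; python3 rd.py
```

```text
t 38.8 pos [ 0.4604 -0.1908  0.1488] [179.99   9.97  20.67] gf 49.99982672743499 0.06371232956144472
tool torque [-0.015  0.143  0.014] [0.031 0.029 0.032] F [-0.15  0.19 -2.5 ]
```

Emit:
apply_moves([
  [0,0,0,0,0.04,0,0],
  [0,0,0,0,0.08,0,0],
  [0,0,0,0,0.096,0,0],
  [0,0,0,0,0.096,0,0],
  [0,0,0,0,0.096,0,0],
])

```text
time_s: 39.35
tool_pos: [0.4606, -0.1904, 0.149]
tool_rot: [-180.0, 1.7, 20.7]
force: [-0.1, -0.0, -2.6]
grip_width: 0.0636
grasp_force: 50.0
```

```bash
python3 rd.py
```

```text
t 39.8 pos [ 0.4604 -0.1908  0.1488] [179.98   1.75  20.68] gf 49.999742209911346 0.06401216321530386
tool torque [-0.004 -0.112 -0.002] [0.025 0.024 0.023] F [ 0.19 -0.14 -2.49]
```

Emit:
apply_moves([
  [0,0,0,0,0.06,0,0],
  [0,0,0,0,0.12,0,0],
  [0,0,0,0,0.156,0,0],
  [0,0,0,0,0.156,0,0],
  [0,0,0,0,0.156,0,0],
  [0,0,0,0,0.156,0,0],
  [0,0,0,0,0.156,0,0],
])

```text
time_s: 40.55
tool_pos: [0.4609, -0.1906, 0.1489]
tool_rot: [179.9, -11.6, 20.7]
force: [0.6, 1.1, -2.7]
grip_width: 0.0634
grasp_force: 50.0
```

```bash
python3 rd.py
```

```text
t 41.0 pos [ 0.4604 -0.1908  0.1488] [179.99 -11.68  20.68] gf 49.99994502402842 0.06366003871132661
tool torque [-0.007 -0.507  0.001] [0.016 0.026 0.028] F [ 0.17  0.02 -2.42]
```

Emit:
apply_moves([
  [0,0,0,0,-0.06,0,0],
  [0,0,0,0,-0.11,0,0],
  [0,0,0,0,-0.116,0,0],
  [0,0,0,0,-0.116,0,0],
  [0,0,0,0,-0.116,0,0],
])

```text
time_s: 41.55
tool_pos: [0.4596, -0.1912, 0.1486]
tool_rot: [-180.0, -1.8, 20.6]
force: [-0.0, -0.4, -2.9]
grip_width: 0.0633
grasp_force: 50.0
```

```bash
python3 rd.py
```

```text
t 42.0 pos [ 0.4603 -0.1908  0.1489] [-179.99   -1.75   20.66] gf 49.99983323737979 0.0634838446524029
tool torque [-0.006 -0.224  0.001] [0.038 0.031 0.026] F [ 0.05 -0.05 -2.74]
```

The right case gives a straight line: about 0.030 N·m/deg on both sides and 0.032 through the centre, so the jump is 0.01±0.014 against 0.094 expected. It's quiet. The left case's torque data also gave a jump of about 0, and the middle case was only judged by the useless effort reading. So I'll return this one and retest the middle case.

```bash
python3 -c "
from h import *
mv([.4608,-.1908,.0138],20.7)
mv([.4405,.0091,.013],12.8,0,([.4608,-.1908,.0138],[180,0,20.7]))"
```

```text
[-0.018  0.001  0.675 -0.    -0.02  -0.   ] mm 135.10529126460779 deg 1.7396035224191317
[ 0.258 -0.971  0.004  0.    -0.     0.092] mm 200.92968919500174 deg 7.899999999999999
```

Emit:
apply_moves([
  [0,0,0.07,0,-0.02,0,0],
  [-0.005,0,0.22,0,-0.02,0,0],
  [-0.01,0.001,0.44,0,-0.02,0,0],
  [-0.018,0.001,0.58,0,-0.02,0,0],
  [-0.018,0.001,0.645,0,-0.02,0,0],
  [-0.018,0.001,0.668,0,-0.02,0,0],
  [-0.018,0.001,0.677,0,-0.02,0,0],
  [-0.018,0.001,0.677,0,-0.02,0,0],
  [-0.018,0.001,0.677,0,-0.02,0,1],
  [-0.018,0.001,0.677,0,-0.02,0,1],
  [-0.018,0.001,0.677,0,-0.02,0,1],
  [-0.018,0.001,0.677,0,-0.02,0,1],
])

```text
time_s: 43.25
tool_pos: [0.4613, -0.1908, 0.0139]
tool_rot: [180.0, -0.1, 20.7]
force: [0.5, -0.2, 0.2]
grip_width: 0.0842
grasp_force: 0.0
```

Emit:
apply_moves([
  [0,0,-0.15,0,0,0,1],
  [0,0,-0.38,0,0,0,1],
  [0.03,-0.1,-0.48,0,0,0.01,1],
  [0.08,-0.3,-0.48,0,0,0.03,1],
  [0.14,-0.53,-0.48,0,0,0.05,1],
  [0.2,-0.75,-0.48,0,0,0.07,1],
  [0.24,-0.92,-0.48,0,0,0.09,1],
  [0.258,-0.971,-0.48,0,0,0.092,1],
  [0.258,-0.971,-0.48,0,0,0.092,1],
  [0.258,-0.971,-0.48,0,0,0.092,1],
])

```text
time_s: 44.25
tool_pos: [0.4409, 0.0077, 0.1094]
tool_rot: [180.0, 0.0, 12.7]
force: [0.7, -1.7, 0.4]
grip_width: 0.0868
grasp_force: 0.0
```

```bash
python3 ef.py; python3 -c "
from h import *
mv([.4405,.0091,.013],12.8)"
```

```text
44.25 [179.95   0.    12.7 ] eff [-1.24568e+01 -2.92420e+00 -2.82474e+01 -1.47900e-01 -7.79000e-02
 -7.90000e-03] vel 0.947 q [-57.09  -5.48  51.25 120.94   4.87  62.58 -85.51]
[-0.    -0.008  0.482  0.001  0.    -0.001] mm 96.4519771160053 deg 0.11035741869288149
```

Emit:
apply_moves([
  [0,-0.008,0.1,0,0,0,1],
  [0,-0.008,0.25,0,0,0,1],
  [0,-0.008,0.4,0,0,0,1],
  [0,-0.008,0.47,0,0,0,1],
  [0,-0.008,0.483,0,0,0,1],
  [0,-0.008,0.483,0,0,0,0],
  [0,-0.008,0.483,0,0,0,0],
  [0,-0.008,0.483,0,0,0,0],
  [0,-0.008,0.483,0,0,0,0],
  [0,-0.008,0.483,0,0,0,0],
])

```text
time_s: 45.25
tool_pos: [0.4412, 0.0104, 0.0136]
tool_rot: [180.0, -0.1, 12.8]
force: [-0.8, -2.6, 4.8]
grip_width: 0.0639
grasp_force: 50.0
```

Emit:
apply_moves([
  [0,0,-0.06,0,0,0,0],
  [0,0,-0.2,0,0,0,0],
  [0.05,0.01,-0.4,0,0,0,0],
  [0.15,0.03,-0.55,0,0,0,0],
  [0.3,0.07,-0.65,0,0.04,0,0],
  [0.43,0.1,-0.683,0,0.08,0,0],
  [0.486,0.108,-0.683,0,0.116,0,0],
  [0.486,0.108,-0.683,0,0.116,0,0],
  [0.486,0.108,-0.683,0,0.116,0,0],
  [0.486,0.108,-0.683,0,0.116,0,0],
  [0.486,0.108,-0.683,0,0.116,0,0],
])

```text
time_s: 46.35
tool_pos: [0.5392, 0.0113, 0.149]
tool_rot: [180.0, -9.9, 12.8]
force: [-0.3, 0.2, -4.2]
grip_width: 0.0635
grasp_force: 50.0
```

```bash
cat > rn.py <<'E'
from h import *
import sys
T=[];F=[]
for i in range(int(sys.argv[1])):
    o=env.get_obs(); A=R.from_euler('xyz',o['tool_rot'],degrees=True)
    T.append(A.inv().apply(o['wrist_torque']));F.append(o['force'])
    try: boxes_of('top','cup')
    except Exception as ex: print('ERR',ex); break
print('t',o['time_s'],'pos',o['tool_pos'].round(4),o['tool_rot'].round(2),'gf',o['grasp_force'],len(T))
print('tool torque',np.mean(T,0).round(3),np.std(T,0).round(3),'F',np.mean(F,0).round(2))
E
python3 rn.py 10
```

```text
t 46.8 pos [0.5398 0.0111 0.1494] [180.    -9.97  12.77] gf 49.99999229796231 10
tool torque [-0.028 -0.512 -0.016] [0.023 0.032 0.025] F [ 0.2   0.24 -4.04]
```

Emit:
apply_moves([
  [0,0,0,0,-0.06,0,0],
  [0,0,0,0,-0.096,0,0],
  [0,0,0,0,-0.096,0,0],
  [0,0,0,0,-0.096,0,0],
])

```text
time_s: 47.25
tool_pos: [0.5399, 0.0107, 0.149]
tool_rot: [179.9, -1.7, 12.8]
force: [-0.5, -0.4, -4.2]
grip_width: 0.0635
grasp_force: 50.0
```

```bash
python3 rn.py 12
```

```text
t 47.8 pos [0.5397 0.0112 0.1495] [-179.98   -1.73   12.77] gf 50.00006807036698 12
tool torque [-0.022 -0.223 -0.005] [0.024 0.022 0.027] F [ 0.09  0.14 -3.99]
```

Emit:
apply_moves([
  [0,0,0,0,-0.08,0,0],
  [0,0,0,0,-0.136,0,0],
  [0,0,0,0,-0.136,0,0],
  [0,0,0,0,-0.136,0,0],
  [0,0,0,0,-0.136,0,0],
  [0,0,0,0,-0.136,0,0],
])

```text
time_s: 48.45
tool_pos: [0.5393, 0.0108, 0.1499]
tool_rot: [-179.9, 9.9, 12.7]
force: [0.5, -1.3, -4.0]
grip_width: 0.0635
grasp_force: 50.0
```

```bash
python3 rn.py 8
```

```text
t 48.8 pos [0.5397 0.0112 0.1496] [-179.98    9.94   12.78] gf 49.99996103346348 8
tool torque [-0.041  0.193  0.009] [0.019 0.024 0.014] F [-0.21 -0.14 -4.08]
```

Emit:
apply_moves([
  [0,0,0,0,0.06,0,0],
  [0,0,0,0,0.096,0,0],
  [0,0,0,0,0.096,0,0],
  [0,0,0,0,0.096,0,0],
])

```text
time_s: 49.25
tool_pos: [0.5397, 0.0116, 0.1497]
tool_rot: [-179.9, 1.7, 12.8]
force: [1.2, -0.7, -3.5]
grip_width: 0.0634
grasp_force: 50.0
```

```bash
python3 rn.py 12
```

```text
t 49.8 pos [0.5399 0.0111 0.1493] [179.98   1.73  12.76] gf 49.99993356876075 12
tool torque [-0.017 -0.093  0.009] [0.026 0.033 0.026] F [ 0.19 -0.16 -4.05]
```

Rechecking the sign: a part rolling downhill *reduces* the pendulum torque. Redone that way:
- **Middle and right:** both are straight lines with no jump, so they're quiet.
- **Left:** its ±10° readings fall short of the slope expected for its weight by ±0.043 N·m (a rolling part gives ±0.047). Its level readings also wandered.

So the left case is the rattler. I'll return the middle one and go back for it.

```bash
python3 -c "
from h import *
mv([.4409,.0096,.06],12.8)
mv([.4409,.0096,.0139],12.8)
mv([.4529,.1933,.11],82.8,0,([.4409,.0096,.0139],[180,0,12.8]))
mv([.4529,.1933,.11],152.9,0,([.4529,.1933,.11],[180,0,82.8]))"
```

```text
[-0.47  -0.102  0.461  0.     0.02  -0.   ] mm 133.29790585616786 deg 1.7318421866895921
[-0.463 -0.102  0.691  0.     0.02  -0.   ] mm 167.72005679819478 deg 1.7318421866895921
[ 0.262 -0.882 -0.481 -0.     0.    -0.814] mm 207.66535580110613 deg 70.0
[ 0.     0.     0.     0.     0.    -0.816] mm 0.0 deg 70.10000000000002
```

Emit:
apply_moves([
  [-0.08,-0.02,0.07,0,0.02,0,0],
  [-0.25,-0.05,0.22,0,0.02,0,0],
  [-0.4,-0.09,0.38,0,0.02,0,0],
  [-0.47,-0.102,0.461,0,0.02,0,0],
  [-0.47,-0.102,0.5,0,0.02,0,0],
  [-0.465,-0.102,0.61,0,0.02,0,0],
  [-0.463,-0.102,0.665,0,0.02,0,0],
  [-0.463,-0.102,0.684,0,0.02,0,0],
  [-0.463,-0.102,0.692,0,0.02,0,0],
  [-0.463,-0.102,0.692,0,0.02,0,0],
  [-0.463,-0.102,0.692,0,0.02,0,1],
  [-0.463,-0.102,0.692,0,0.02,0,1],
  [-0.463,-0.102,0.692,0,0.02,0,1],
])

```text
time_s: 51.15
tool_pos: [0.4419, 0.0099, 0.0146]
tool_rot: [-180.0, -0.1, 12.8]
force: [-0.5, -0.0, -1.1]
grip_width: 0.0801
grasp_force: 0.0
```

Emit:
apply_moves([
  [0,0,-0.15,0,0,0,1],
  [0,0,-0.38,0,0,0,1],
  [0.02,-0.08,-0.48,0,0,-0.08,1],
  [0.05,-0.2,-0.5,0,0,-0.18,1],
  [0.1,-0.33,-0.5,0,0,-0.28,1],
  [0.14,-0.46,-0.5,0,0,-0.38,1],
  [0.18,-0.6,-0.5,0,0,-0.48,1],
  [0.22,-0.74,-0.5,0,0,-0.58,1],
  [0.25,-0.84,-0.5,0,0,-0.68,1],
  [0.262,-0.882,-0.49,0,0,-0.78,1],
  [0.262,-0.882,-0.48,0,0,-0.88,1],
  [0.262,-0.882,-0.48,0,0,-0.98,1],
])

```text
time_s: 52.35
tool_pos: [0.4531, 0.1937, 0.1099]
tool_rot: [180.0, 0.0, 97.4]
force: [0.5, 0.4, -0.5]
grip_width: 0.0869
grasp_force: 0.0
```

```bash
python3 ef.py; python3 -c "
from h import *
mv([.4529,.1933,.10],152.9)"
```

```text
52.35 [1.7999e+02 2.0000e-02 9.7400e+01] eff [-19.8184   2.2031 -28.3658  -0.1587  -0.0349  -1.531 ] vel 84.041 q [-77.42   5.35  54.04 114.51  -4.86  62.42 -13.84]
[-0.002 -0.001  0.049  0.     0.    -0.646] mm 9.900958253311208 deg 55.49739140043563
```

Emit:
apply_moves([
  [0,0,0.05,0,0,-0.1,1],
  [0,0,0.1,0,0,-0.2,1],
  [0,0,0.13,0,0,-0.3,1],
  [0,0,0.15,0,0,-0.4,1],
  [0,-0.001,0.15,0,0,-0.5,1],
  [0,-0.001,0.15,0,0,-0.6,1],
  [-0.001,-0.001,0.15,0,0,-0.646,1],
  [-0.001,-0.001,0.2,0,0,-0.646,1],
  [-0.001,-0.001,0.35,0,0,-0.646,1],
  [-0.001,-0.001,0.46,0,0,-0.646,1],
  [-0.001,-0.001,0.484,0,0,-0.646,1],
  [-0.001,-0.001,0.484,0,0,-0.646,0],
  [-0.001,-0.001,0.484,0,0,-0.646,0],
  [-0.001,-0.001,0.484,0,0,-0.646,0],
  [-0.001,-0.001,0.484,0,0,-0.646,0],
  [-0.001,-0.001,0.484,0,0,-0.646,0],
])

```text
time_s: 53.95
tool_pos: [0.4536, 0.1935, 0.014]
tool_rot: [179.9, 0.0, 152.5]
force: [0.1, 0.3, 4.5]
grip_width: 0.0635
grasp_force: 50.0
```

```bash
python3 ef.py; python3 -c "
from h import *
mv([.56,.135,.17],152.9)
mv([.665,.076,.14],152.9,0,([.56,.135,.17],[180,0,152.9]))"
```

```text
53.95 [1.7990e+02 3.0000e-02 1.5252e+02] eff [-2.71323e+01  5.04080e+00 -2.27452e+01 -1.01400e-01 -1.76000e-01
 -2.20000e-02] vel 0.159 q [-67.88  15.06  46.18 118.95 -13.96  51.25  48.65]
[-0.607 -0.013 -0.78   0.001  0.    -0.004] mm 197.70125460197087 deg 0.3954816672000827
[-0.602 -0.023  0.15   0.     0.     0.   ] mm 124.12090879461041 deg 0.0
```

Emit:
apply_moves([
  [0,0,-0.06,0,0,0,0],
  [0,0,-0.2,0,0,0,0],
  [0,0,-0.42,0,0,0,0],
  [-0.1,0,-0.62,0,0,0,0],
  [-0.28,-0.006,-0.74,0,0.06,0,0],
  [-0.46,-0.01,-0.78,0,0.14,0,0],
  [-0.57,-0.013,-0.78,0,0.22,0,0],
  [-0.607,-0.013,-0.78,0,0.28,0,0],
  [-0.607,-0.013,-0.78,0,0.28,0,0],
  [-0.607,-0.013,-0.78,0,0.28,0,0],
  [-0.607,-0.013,-0.78,0,0.28,0,0],
  [-0.607,-0.013,-0.78,0,0.28,0,0],
  [-0.607,-0.013,-0.78,0,0.2,0,0],
  [-0.607,-0.013,-0.78,0,0.1,0,0],
  [-0.607,-0.013,-0.78,0,0,0,0],
  [-0.607,-0.013,-0.78,0,-0.1,0,0],
  [-0.607,-0.013,-0.78,0,-0.2,0,0],
  [-0.607,-0.013,-0.78,0,-0.28,0,0],
  [-0.607,-0.013,-0.78,0,-0.28,0,0],
  [-0.607,-0.013,-0.78,0,-0.28,0,0],
])

```text
time_s: 55.95
tool_pos: [0.5554, 0.1383, 0.1669]
tool_rot: [179.9, 23.6, 152.9]
force: [-0.3, 0.4, -5.4]
grip_width: 0.0634
grasp_force: 50.0
```

Emit:
apply_moves([
  [0,0,0,0,0,0,0],
  [0,0,0,0,0,0,0],
  [0,0,0,0,0,0,0],
  [0,0,0,0,0.1,0,0],
  [0,0,0,0,0.2,0,0],
  [0,0,0,0,0.3,0,0],
  [0,0,0,0,0.4,0,0],
  [0,0,0,0,0.5,0,0],
  [0,0,0,0,0.56,0,0],
  [0,0,0,0,0.56,0,0],
  [0,0,0,0,0.56,0,0],
  [0,0,0,0,0.56,0,0],
  [0,0,0,0,0.46,0,0],
  [0,0,0,0,0.36,0,0],
  [0,0,0,0,0.28,0,0],
  [0,0,0,0,0.28,0,0],
])

```text
time_s: 57.55
tool_pos: [0.5546, 0.1428, 0.1688]
tool_rot: [179.7, -0.3, 153.3]
force: [-1.5, 1.0, -5.1]
grip_width: 0.0633
grasp_force: 50.0
```

```bash
python3 ef.py; python3 -c "
from h import *
mv([.665,.076,.14],152.9)"
```

```text
57.55 [179.73  -0.3  153.26] eff [-32.6306  12.9231 -30.5126   1.318   -0.9409  -0.6177] vel 8.233 q [-69.53  18.51  63.25 100.24 -17.75  72.12  61.38]
[-0.644 -0.051  0.14   0.003 -0.003  0.004] mm 132.16292617468497 deg 0.5425472410758068
```

Emit:
apply_moves([
  [-0.06,-0.005,0.02,0,0,0,0],
  [-0.16,-0.01,0.05,0,0,0,0],
  [-0.28,-0.02,0.08,0,0,0,0],
  [-0.4,-0.03,0.1,0,0,0,0],
  [-0.5,-0.035,0.12,0,0,0,0],
  [-0.58,-0.035,0.13,0,0,0,0],
  [-0.62,-0.035,0.135,0,0,0,0],
  [-0.635,-0.035,0.14,0,0,0,0],
  [-0.635,-0.035,0.14,0,0,0,0],
  [-0.635,-0.035,0.14,0,0,0,0],
  [-0.635,-0.035,0.14,0,0,0,0],
])

```text
time_s: 58.65
tool_pos: [0.6684, 0.0708, 0.1412]
tool_rot: [180.0, -0.0, 152.6]
force: [-0.7, 0.1, -4.7]
grip_width: 0.0639
grasp_force: 50.0
```

```bash
python3 ef.py; python3 -c "
from h import *
o=env.get_obs();print(o['tool_pos'],o['grasp_force'])
mv([.665,.076,.14],152.9)
save('scene','s5.png')"
```

```text
58.65 [ 1.7996e+02 -4.0000e-02  1.5257e+02] eff [-4.81392e+01  1.60456e+01 -2.89783e+01  4.06000e-02  1.02800e-01
  1.60000e-03] vel 0.217 q [-47.84  33.4   56.35  87.14 -28.41  74.77  74.26]
[0.66842277 0.07083557 0.14122588] 49.97848279774189
[ 0.027  0.015  0.006  0.    -0.    -0.004] mm 6.315811424415702 deg 0.3304157782304799
```

View pics/s5.png

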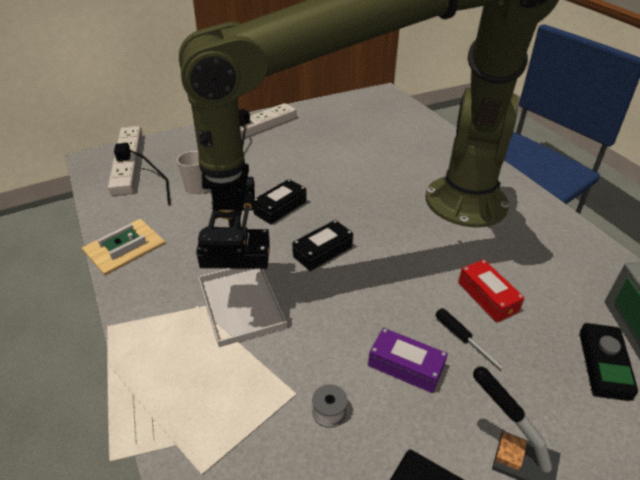

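The case is held level at (235,248), above the tray at (243,302). The quiet cases at (280,200) and (323,243), and the spool, cup and screwdriver, all look where they started. It's about 6 mm off the tray's middle, well within tolerance, so I'm handing in.

```bash
python3 -c "
from h import *
print(env.sign_off())"
```

```text
the job is handed in; nothing more can be done
None
```

I handed the job in at about 58.7 s, holding the left case level over the tray, with the middle and right cases set back where they stood; the left case as the rattler is a best inference from noisy wrist-torque readings, not a clear detection.

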